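# Uncap the blow nozzle and set its air valve two turns open

### The job

Get the air-blast unit ready: first lift the loose dust cap off its nozzle and set it, still mouth down, fully into the round recess of the wooden block, letting go of it. Then turn the valve's handwheel clockwise until it stops (fully closed), back it off by two full turns from the stop (within 15 degrees), and finish still gripping the wheel's upright crank handle between the fingers, with the wheel at rest. Leave the other loose things where they are.

Things in the scene. Friction and masses are not known exactly. Their poses are not given: they have to be found in the camera images.
- air_unit: Fixed aluminium manifold block, 70 (x) x 240 (y) x 45 mm high. Origin: centre of its underside; z up. On its top stand, at local y = +75 mm, a valve with a handwheel turning about a vertical axis, and, at local y = -75 mm, an upright brass nozzle (27 mm diameter, 25 mm tall, its upper 10 mm narrowed to 18 mm) on a 48 mm flange whose top is 55 mm above the table.
- cap: Loose dust cap of grey plastic, an upside-down cup 38 mm in outer diameter, 45 mm tall, wall 3 mm, bore 32 mm in diameter and 40 mm deep, 35 g. It stands over the nozzle, its rim on the flange, with 2.5 mm of play all round; it lifts straight up (25 mm to clear the nozzle). Origin: centre of its open underside; z points to its closed top.
- cap_block: Fixed pine block, 90 x 90 x 40 mm, with one round recess in the middle of its top, 47 mm in diameter and 15 mm deep. Origin: centre of its underside. (The other pine block of the same size holds a few thin upright steel bits; it is not for the cap. The two may stand on either side.)
- recess (a point): Centre of the floor of the recess in cap_block, 25 mm above the table; z up. The seated cap's origin comes here (4 to 5 mm of play).
- handwheel (a joint): Angle of the valve's handwheel, rad, a full turn being 6.283: 0 = fully closed against its firm stop, growing counter-clockwise seen from above (opening), up to 20. At 0 (and after each full turn) the crank handle lies from the wheel's axis towards the air unit's own +x. It turns with light friction, about 2 N at the handle, and stays where left. Starts half a turn to one and a quarter turns open.
- wheel_centre (a point): Point on the handwheel's vertical axis at the height of the wheel's top face, 96 mm above the table. The wheel is a spoked grey ring 108 mm in outer diameter and 12 mm thick; nothing of the hub stands more than 2 mm above its top face.
- crank_handle: The wheel's upright crank handle: a black round grip 20 mm in diameter and 50 mm tall, its axis vertical and 42 mm from the wheel's axis. It spins freely about its own axis, so a gripper can carry it round in a circle without turning. Origin: centre of its lower end, 97.5 mm above the table.
- handle_mid (a point): Middle of the crank handle, on its axis, 25 mm above its lower end (122.5 mm above the table).
- screwdriver: Bystander: screwdriver lying on the bench nearest the robot.
- tin: Bystander: steel tin, 64 mm diameter, 85 mm tall, origin under its centre.
- pot: Bystander: closed white plastic pot, 68 mm diameter, 80 mm tall, origin under its centre.
- offcut: Bystander: wooden offcut, 70 x 120 x 45 mm, origin under its centre.
- collar: Bystander: steel collar, 56 mm diameter, 22 mm tall, origin under its centre.
- slug: Bystander: aluminium slug, 44 mm diameter, 30 mm tall, origin under its centre.
Things that resemble listed ones, but are neither listed nor needed, are in the scene too. Leave any pink or purple look-alike of the cap alone. Leave any orange look-alike of the cap_block alone.

How it is judged (in metres and radians):
On the way, in this order (a step that is already met when the one before it is completed fails the run):
1. the cap stands mouth down in the recess of the block, released (horizontal distance between cap and recess below 0.008 m and z of cap in the frame of recess below 0.004 m and angle between cap's own z axis and vertical below 0.1 rad and contact force between the fingers and cap below 0.1 N and linear speed of cap below 0.03 m/s), for 0.3 s.
2. the valve is closed to its stop (value of joint handwheel below 0.1 rad), for 0.1 s.
At the end, for the whole second after the job is handed in: Wheel closed to stop (< 0.1 rad) after the cap was seated, then 12.57 +- 0.26 rad open, at rest; fingers grip the crank handle (> 1 N, grasp point within 16 mm of its axis in plan); cap released, mouth down, within 4 mm of the recess floor, 8 mm of its centre, tilt < 0.1 rad (all of step 1 and value of joint handwheel between 12.306 and 12.826 rad and velocity of joint handwheel between -0.1 and 0.1 rad/s and contact force between the fingers and crank_handle above 1 N and horizontal distance between the grasp point and handle_mid below 0.016 m); the arm keeps its last pose, push and grip.
It fails at once if a loose bystander was moved by more than 30 mm (distance of any of screwdriver, tin, pot, offcut, collar, slug from where it was at the start of the episode above 0.03 m).
It also fails if it takes over 70 s, if anything falls off the work surface, if the arm or the gripper's body presses on something with over 40 N, if the wrist force passes 120 N, or if a joint passes its speed limit or range.

### The arm

A 7-joint arm with a two-finger parallel gripper is mounted at the origin on the work surface. World frame = base frame: x ahead of the robot, y to its left, z up, the work surface at z = 0. Lengths are in m, angles in degrees, forces in N, time in s.
With the tool pointing down it reaches from about 0.425 to 0.875 m from the base axis. Payload 4.7 kg.
Tool frame: the origin (TCP) lies at the very end of the fingers, on their centre line; the grasp point (between the pads) lies behind it (env.pinch_z is the z of the grasp point in the tool frame, in m); z points along the fingers, y is the direction in which the jaws open and shut (so a half turn about z gives the same grasp; the last joint's range is limited). The gripper opens to 87 mm and grips with 3 to 60 N. Pads are 19 mm wide; open, the fingers measure 117 mm over their backs; the gripper's body (75 mm by 190 mm) begins 51 mm behind the grasp point.
Start: joints at [-69.723, 18.392, -4.016, 83.108, 1.295, 78.541, -3.26], TCP at [0.217, 0.613, 0.223] pointing down, gripper open.
Joint ranges: [-163.93, 163.93], [-17.29, 119.83], [-79.2, 71.16], [3.27, 140.29], [-89.18, 269.18], [5.43, 117.66], [-154.24, 154.24]. Speed limits (degrees/s): [147.25, 147.25, 180, 180, 180, 180, 180].

### API

Orientations are given as [roll, pitch, yaw] about the fixed x, y, z axes, in that order (R = Rz(yaw) Ry(pitch) Rx(roll)).
In Python, from cell import readout, read_camera, env gives the robot as it stands. The module is installed in compiled form; this text tells all that it offers.
- The arm moves only by the tool servo_tool, never from a script. Its argument "plan" is a list that holds one entry, the list of rows, each a list of 5 numbers: the finger opening in m, from 0 to 0.087, then the shift along the tool's x, y, z in m, then the turn about the tool's z in rad. In form: [[[jaw, x, y, z, yaw], ...]]. A call has 1 to 12 rows; each row is the pose to reach, as a shift and turn from the pose measured when the call began, along the tool's axes at that moment; what a row does not reach only later rows make up. A row lasts 1/12 s, in which the tool goes at most 41.7 mm and 7.16 degrees, less where a joint would pass 70% of its speed; a pose out of reach is approached as far as the arm can. A call with a gripper value outside its range is refused whole. The fingers move at their own pace and stop on an object; "force" is the grip in N (left out, the last holds). Time passes only in rows, so rows that repeat a pose let the fingers close. It gives the time, the measured TCP pose, the force and the opening at its end, in the units of the state.
- readout.get_obs(): the state, without advancing time (a new reading comes with each control period).
- read_camera(name): name is "scene" or "top" or "wrist"; returns a dict with "image" (420x560x3 uint8, red, green, blue), "range_z" (420x560 float32, m along the optical axis (not along the pixel's ray), 0 where there is no reading), "mtx" (3x3 intrinsics, pixels), "camera_from_world" (4x4, takes a point from world to camera coordinates). Camera axes: x right, y up, looking along -z (the intrinsics and any distortion apply to the point x, -y, -z); pixel columns grow to the right and rows downward; lengths in m; the calibration is good to about 2 mm. A picture is of the moment at which its call begins.
- env.sign_off(): hands the job in, once; it reports no verdict.
The state is a dict: "time_s": time; "qpos": joint angles; "joint_velocities": joint speeds; "effort": joint torques, N m; "tool_pos": TCP position; "tool_rot": TCP orientation; "force": force on the tool from outside, world axes, zero at the start; "wrist_torque": the same for the moment, N m; "grip_width": finger opening in m.
Only numpy, scipy, OpenCV 4.12 (cv2) and the standard library are available. Lean on these libraries where they do the work, as an engineer would, in place of code of your own. Each camera call takes 0.05 s, during which the arm holds its last target. There are 200 camera calls.

## Working session

There is one attempt and no reset: what is moved stays moved. The work goes in short steps, Python scripts to look and compute and a tool call to move; the robot and the scene stay as the last step left them, time stands still between calls to the robot, and variables do not carry over. Pictures are saved under pics/ and viewed, about 8 in all and at most 12, crops included, and the job is handed in when it is done.

Besides the shell and the picture viewer there is one more tool, called as name([rows], argument=value, ...), one row to a line, values as JSON. servo_tool: Moves the arm, as the interface text tells. Its arguments: {"type":"object","properties":{"plan":{"type":"array"},"force":{"type":"number"}},"required":["plan"]}

```bash
mkdir -p pics; cat > h.py <<'E'
import numpy as np, cv2
from cell import readout, read_camera, env
def cam(n):
    c=read_camera(n); T=np.linalg.inv(c["camera_from_world"]); K=c["mtx"]
    r=c["range_z"]; v,u=np.mgrid[:r.shape[0],:r.shape[1]]
    x=(u-K[0,2])/K[0,0]*r; y=(v-K[1,2])/K[1,1]*r
    P=np.stack([x,-y,-r,np.ones_like(r)],-1)@T.T
    c["P"]=np.where(r[...,None]>0,P[...,:3],np.nan); return c
def ray(c,u,v,z):
    T=np.linalg.inv(c["camera_from_world"]);K=c["mtx"]
    d=T[:3,:3]@np.array([(u-K[0,2])/K[0,0],-(v-K[1,2])/K[1,1],-1]); o=T[:3,3]
    return o+d*(z-o[2])/d[2]
def save(im,n): cv2.imwrite("pics/"+n,im[...,::-1])
E
python3 - <<'E'
from h import *
a=cam("scene");b=cam("top")
save(a["image"],"scene.png");save(b["image"],"top.png")
np.savez("s0.npz",a=a["P"],b=b["P"],ai=a["image"],bi=b["image"])
print(readout.get_obs(),env.pinch_z)
for c in(a,b):print(c["mtx"],np.linalg.inv(c["camera_from_world"]).round(3), [k for k in c])
E
```

```text
{'time_s': 0.1, 'qpos': array([-69.7231498 ,  18.43348928,  -4.01650979,  83.16768446,
         1.29471703,  78.5397182 ,  -3.26209167]), 'joint_velocities': array([ 0.0413268 , -0.11292514, -0.00150093, -0.02071929,  0.06295347,
        0.09761035, -0.07848093]), 'effort': array([-4.46801168e-04, -4.92575598e+01, -4.05951971e-01, -3.13397634e+01,
       -6.41840743e-02,  3.94954195e-02,  7.05024740e-05]), 'tool_pos': array([0.21651526, 0.61236394, 0.221588  ]), 'tool_rot': array([-1.79904326e+02,  4.82091592e-03,  1.60531524e+02]), 'force': array([-0.1362728 ,  0.07511668, -0.39338409]), 'wrist_torque': array([ 0.01192123, -0.06132066, -0.0698966 ]), 'grip_width': 0.08704622887333885} -0.0187
[[382.28963775   0.         279.51474099]
 [  0.         382.28963775 211.41723428]
 [  0.           0.           1.        ]] [[-0.348 -0.771  0.534  0.962]
 [ 0.937 -0.285  0.201  0.154]
 [-0.003  0.57   0.822  0.724]
 [ 0.     0.     0.     1.   ]] ['image', 'range_z', 'mtx', 'camera_from_world', 'P']
[[466.63468855   0.         271.53313571]
 [  0.         466.63468855 204.65817295]
 [  0.           0.           1.        ]] [[-0.123  0.97  -0.211  0.31 ]
 [-0.992 -0.12   0.024  0.016]
 [-0.002  0.213  0.977  1.104]
 [ 0.     0.     0.     1.   ]] ['image', 'range_z', 'mtx', 'camera_from_world', 'P']
```

View pics/scene.png

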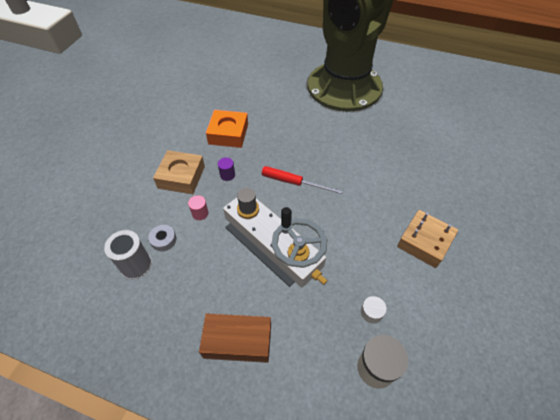

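View pics/top.png

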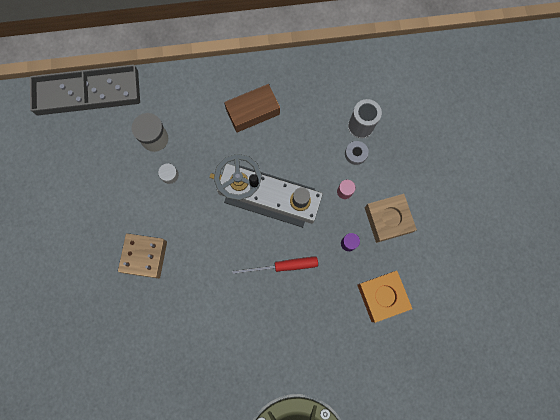

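Candidates for the cap: grey one on the nozzle, scene (247,200) / top (301,197); pink (198,207)/(346,188) and purple (226,168)/(351,242) are look-alikes. Candidates for the block: pine with recess, scene (179,170) / top (391,217); orange (227,125)/(386,296) and drilled pine (430,237)/(142,255) are not wanted. I choose the grey cap and the pine block with the recess.

```bash
python3 - <<'E'
from h import *
d=np.load("s0.npz")
def region(k,u0,u1,v0,v1,z0,z1,nm,hull=True):
    P=d[k][v0:v1,u0:u1].reshape(-1,3); m=(P[:,2]>z0)&(P[:,2]<z1); Q=P[m]
    (c,r)=cv2.minEnclosingCircle(Q[:,:2].astype(np.float32)); print(k,nm,len(Q),"mean",Q.mean(0).round(4),"circ",np.round(c,4),round(r,4),"box",np.round(cv2.minAreaRect(Q[:,:2].astype(np.float32))[1],3),round(cv2.minAreaRect(Q[:,:2].astype(np.float32))[2],1))
for k,a in(("b",[285,320,180,215]),("a",[230,262,182,216])): region(k,*a,.093,.107,"captop")
for k,a in(("b",[360,422,190,245]),("a",[150,210,145,195])):
    region(k,*a,.036,.044,"blocktop"); region(k,*a,.02,.029,"recessfloor")
for k,a in(("b",[205,265,150,205]),("a",[265,335,200,275])): region(k,*a,.09,.1,"wheel");region(k,*a,.135,.155,"handle top")
for k,a in(("b",[205,335,150,230]),): region(k,*a,.040,.05,"manifold")
# tall things
for k,n,a in(("b","tin",[345,390,95,140]),("b","offcut",[220,285,80,135])): 
    P=d[k][a[2]:a[3],a[0]:a[1]]; print(n,np.nanmean(P[P[...,2]>.04],0).round(3))
im=d["bi"][140:260,200:430]; im2=d["ai"][130:290,140:340]
save(np.vstack([cv2.resize(im,(690,360),interpolation=2)]),"c1.png")
E
```

```text
b captop 223 mean [ 0.5401 -0.0771  0.0989] circ [ 0.5408 -0.076 ] 0.0197 box [0.036 0.036] 21.3
a captop 250 mean [ 0.5444 -0.076   0.1001] circ [ 0.5423 -0.0767] 0.02 box [0.037 0.036] 44.8
b blocktop 1085 mean [ 0.4777 -0.2843  0.0392] circ [ 0.4785 -0.2843] 0.0623 box [0.09  0.091] 8.3
b recessfloor 322 mean [ 0.477  -0.2821  0.0243] circ [ 0.4776 -0.2825] 0.0621 box [0.089 0.087] 8.8
a blocktop 944 mean [ 0.4826 -0.2828  0.0404] circ [ 0.4801 -0.2832] 0.0636 box [0.094 0.092] 8.9
a recessfloor 288 mean [ 0.4869 -0.2781  0.0252] circ [ 0.481  -0.2838] 0.0631 box [0.09  0.092] 8.8
b wheel 814 mean [0.6034 0.0616 0.0939] circ [0.6027 0.0587] 0.0536 box [0.105 0.104] 43.1
b handle top 73 mean [0.5795 0.0235 0.1448] circ [0.5805 0.0235] 0.0099 box [0.017 0.018] 83.1
a wheel 1176 mean [0.6095 0.0616 0.0954] circ [0.6055 0.0584] 0.054 box [0.103 0.104] 41.6
a handle top 101 mean [0.5852 0.0249 0.1456] circ [0.5831 0.0243] 0.0097 box [0.018 0.017] 79.6
b manifold 1847 mean [ 0.5657 -0.0189  0.0441] circ [ 0.5719 -0.01  ] 0.1233 box [0.24  0.071] 65.1
tin [ 0.718 -0.256  0.079]
offcut [0.793 0.007 0.044]
```

View pics/c1.png

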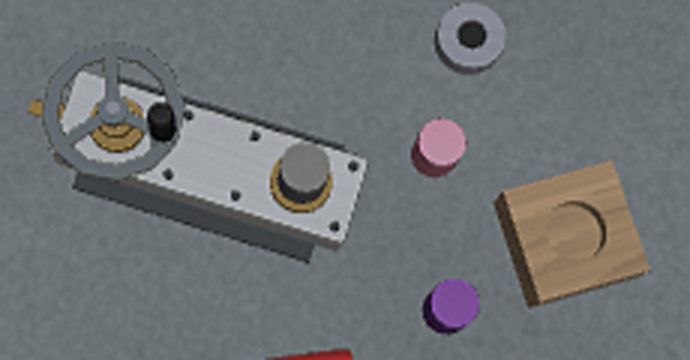

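The crop confirms the grey cap on the nozzle (305,170 in the crop) and the pine block with the recess (580,230). The handle is at about (160,120), so the wheel is about 262° open.

```bash
cat >> h.py <<'E'
def go(x,y,z,psi):
    s=readout.get_obs(); p=s["tool_pos"]; a=np.radians(s["tool_rot"][2]); d=np.array([x,y,z])-p
    w=-(np.radians(psi)-a); w=(w+np.pi)%(2*np.pi)-np.pi
    return np.round([d[0]*np.cos(a)+d[1]*np.sin(a), d[0]*np.sin(a)-d[1]*np.cos(a), -d[2], w],4).tolist()
E
python3 -c "
from h import *
print(go(.5415,-.0763,.2,70))"
```

```text
[-0.5359, -0.541, 0.0216, 1.5801]
```

servo_tool([
  [[0.087,-0.536,-0.541,0.022,1.58],[0.087,-0.536,-0.541,0.022,1.58],[0.087,-0.536,-0.541,0.022,1.58],[0.087,-0.536,-0.541,0.022,1.58],[0.087,-0.536,-0.541,0.022,1.58],[0.087,-0.536,-0.541,0.022,1.58],[0.087,-0.536,-0.541,0.022,1.58],[0.087,-0.536,-0.541,0.022,1.58]],
], force=20)

```text
time_s: 0.77
tool_pos: [0.359, 0.3093, 0.2126]
tool_rot: [-180.0, 0.1, 102.9]
force: [0.9, 0.1, 0.1]
grip_width: 0.0869
```

```bash
python3 -c "
from h import *
print(go(.5415,-.0763,.2,70))"
```

```text
[-0.4166, 0.0919, 0.0126, 0.5741]
```

servo_tool([
  [[0.087,-0.417,0.092,0.013,0.574],[0.087,-0.417,0.092,0.013,0.574],[0.087,-0.417,0.092,0.013,0.574],[0.087,-0.417,0.092,0.013,0.574],[0.087,-0.417,0.092,0.013,0.574],[0.087,-0.417,0.092,0.013,0.574],[0.087,-0.417,0.092,0.013,0.574],[0.087,-0.417,0.092,0.013,0.574],[0.087,-0.417,0.092,0.013,0.574],[0.087,-0.417,0.092,0.013,0.574],[0.087,-0.417,0.092,0.013,0.574],[0.087,-0.417,0.092,0.013,0.574]],
])

```text
time_s: 1.77
tool_pos: [0.5419, -0.0819, 0.1996]
tool_rot: [180.0, 0.2, 69.6]
force: [-0.1, -0.2, 0.0]
grip_width: 0.0873
```

```bash
python3 - <<'E'
from h import *
c=cam("wrist"); save(c["image"],"w1.png"); P=c["P"]
m=(P[...,2]>.09)&(P[...,2]<.106)&(abs(P[...,0]-.5415)<.035)&(abs(P[...,1]+.0763)<.035)
Q=P[m]; v,u=np.nonzero(m)
if len(Q): print(len(Q),Q.mean(0).round(4),cv2.minEnclosingCircle(Q[:,:2].astype(np.float32)),u.mean(),v.mean())
print(go(.5415,-.0763,.074,70))
E
```

```text
1448 [ 0.5433 -0.0764  0.1005] ((0.5428596138954163, -0.07751099020242691), 0.019202828407287598) 279.1477900552486 203.81906077348066
[0.0022, -0.0007, 0.1254, -0.004]
```

View pics/w1.png

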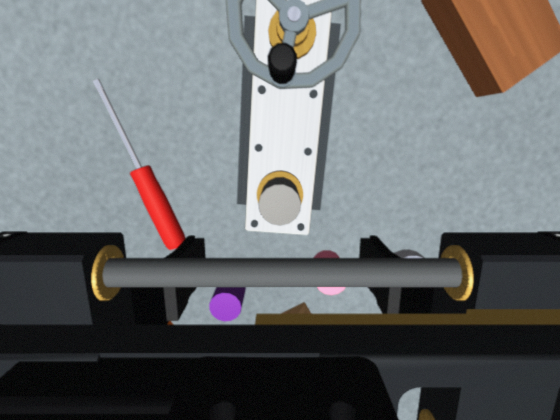

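The wrist view shows the cap at (280,204), and its position agrees to about 1 mm. Descending on it.

servo_tool([
  [[0.087,0.002,0.0,0.03,0],[0.087,0.002,0,0.06,0],[0.087,0.002,0,0.08,0],[0.087,0.002,0,0.1,0],[0.087,0.002,0,0.115,0],[0.087,0.002,0,0.125,0],[0.087,0.002,0,0.125,0],[0.05,0.002,0,0.125,0],[0.03,0.002,0,0.125,0],[0.03,0.002,0,0.125,0],[0.03,0.002,0,0.125,0],[0.03,0.002,0,0.125,0]],
], force=15)

```text
time_s: 2.82
tool_pos: [0.5425, -0.077, 0.0752]
tool_rot: [180.0, 0.1, 69.8]
force: [-0.0, 0.1, -0.3]
grip_width: 0.0615
```

servo_tool([
  [[0.03,0,0,0,0],[0.03,0,0,0,0],[0.03,0,0,0,0]],
])

```text
time_s: 3.07
tool_pos: [0.5426, -0.077, 0.0754]
tool_rot: [180.0, 0.1, 69.8]
force: [-0.4, 0.0, -0.1]
grip_width: 0.0414
```

servo_tool([
  [[0.03,0,0,0,0],[0.03,0,0,0,0],[0.03,0,0,0,0],[0.03,0,0,0,0],[0.03,0,0,-0.015,0],[0.03,0,0,-0.03,0],[0.03,0,0,-0.05,0],[0.03,0,0,-0.08,0],[0.03,0,0,-0.08,0],[0.03,0,0,-0.08,0]],
])

```text
time_s: 3.9
tool_pos: [0.5439, -0.077, 0.1571]
tool_rot: [179.8, -0.0, 69.8]
force: [0.6, -0.2, 0.3]
grip_width: 0.0382
```

```bash
python3 - <<'E'
from h import *
c=cam("scene"); P=c["P"]
T=c["camera_from_world"]
save(cv2.resize(c["image"][110:270,140:340],(800,640))[:600],"s2.png")
m=(abs(P[...,0]-.4795)<.03)&(abs(P[...,1]+.2838)<.03)&(P[...,2]<.03)&(P[...,2]>.02)
Q=P[m];print(len(Q),Q.mean(0),cv2.minAreaRect(Q[:,:2].astype(np.float32)))
print(go(.48,-.2838,.156,60))
E
```

```text
165 [ 0.47400143 -0.29034046  0.02567787] ((0.47406187653541565, -0.28962934017181396), (0.03455570340156555, 0.04125965014100075), 16.946212768554688)
[-0.2159, 0.0127, -0.0004, 0.1704]
```

View pics/s2.png

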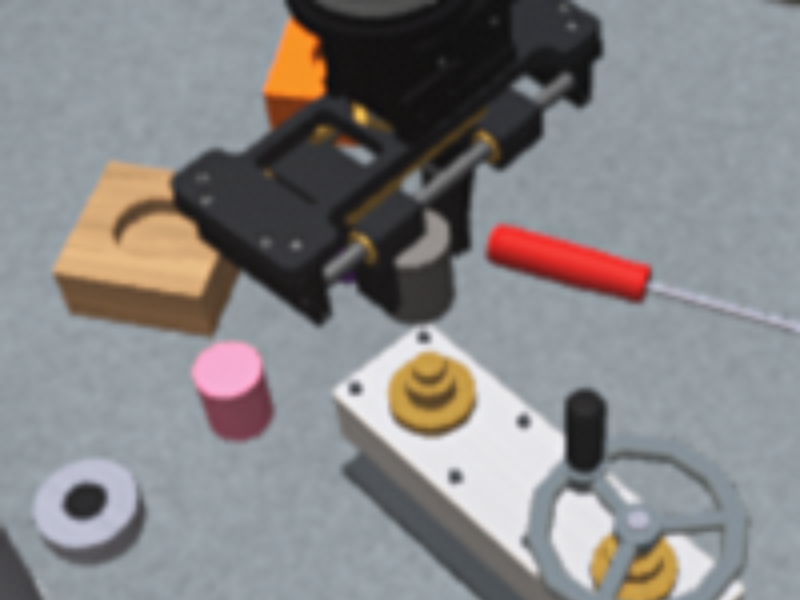

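The cap is held at (420,260), clear of the nozzle. Carrying it to the block.

servo_tool([
  [[0.03,-0.04,0.002,0,0.03],[0.03,-0.08,0.005,0,0.06],[0.03,-0.12,0.007,0,0.1],[0.03,-0.16,0.01,0,0.14],[0.03,-0.19,0.012,0,0.17],[0.03,-0.21,0.013,0,0.17],[0.03,-0.216,0.013,0,0.17],[0.03,-0.216,0.013,0,0.17],[0.03,-0.216,0.013,0,0.17]],
])

```text
time_s: 4.7
tool_pos: [0.4803, -0.2823, 0.1549]
tool_rot: [-180.0, 0.0, 60.1]
force: [0.8, 1.2, -0.2]
grip_width: 0.0382
```

```bash
python3 - <<'E'
from h import *
s=readout.get_obs();p=s["tool_pos"]
for n in("scene","wrist","top"):
    c=cam(n); P=c["P"]
    m=(abs(P[...,0]-.48)<.05)&(abs(P[...,1]+.2838)<.05)&(P[...,2]<.044)&(P[...,2]>.036)
    Q=P[m];print(n,len(Q),len(Q)and cv2.minAreaRect(Q[:,:2].astype(np.float32)))
    m=(abs(P[...,0]-p[0])<.03)&(abs(P[...,1]-p[1])<.03)&(P[...,2]<.19)&(P[...,2]>.12)
    Q=P[m];print(" cap",len(Q),len(Q) and (Q.min(0),Q.max(0)))
    if n=="scene":A=c["image"]
    if n=="wrist":B=c["image"]
save(np.hstack([cv2.resize(A[80:230,130:280],(400,400)),cv2.resize(B[140:420,140:420],(400,400))]),"s3.png")
print(go(.4795,-.2838,.045,60))
E
```

```text
scene 936 ((0.47955530881881714, -0.2842361032962799), (0.09327536076307297, 0.09061907231807709), 8.503479957580566)
 cap 598 (array([ 0.45946378, -0.30635663,  0.13507669]), array([ 0.51016681, -0.25686734,  0.18990202]))
wrist 5400 ((0.4807800352573395, -0.28474193811416626), (0.09015639126300812, 0.09028288722038269), 8.68250560760498)
 cap 4302 (array([ 0.46072106, -0.30124847,  0.13646083]), array([ 0.51032762, -0.25729886,  0.18754606]))
top 479 ((0.47816652059555054, -0.28140223026275635), (0.09073616564273834, 0.08548592776060104), 8.004561424255371)
 cap 2 (array([ 0.49114375, -0.27328242,  0.17918715]), array([ 0.49517472, -0.27024496,  0.18002799]))
[-0.0027, -0.0004, 0.1104, 0.0039]
```

View pics/s3.png

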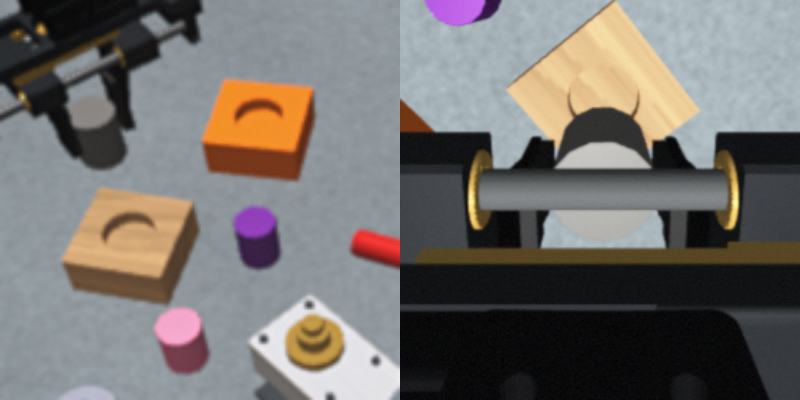

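The wrist view shows the cap above the recess and the block centre at about (0.480,-0.284). Lowering it.

servo_tool([
  [[0.03,-0.003,0,0.03,0],[0.03,-0.003,0,0.06,0],[0.03,-0.003,0,0.075,0],[0.03,-0.003,0,0.083,0],[0.03,-0.003,0,0.088,0],[0.03,-0.003,0,0.092,0],[0.03,-0.003,0,0.096,0],[0.03,-0.003,0,0.1,0],[0.03,-0.003,0,0.104,0],[0.03,-0.003,0,0.107,0],[0.03,-0.003,0,0.109,0],[0.03,-0.003,0,0.109,0]],
])

```text
time_s: 5.85
tool_pos: [0.4795, -0.2842, 0.0461]
tool_rot: [180.0, 0.0, 60.2]
force: [-0.3, 0.1, -0.4]
grip_width: 0.038
```

servo_tool([
  [[0.03,0,0,0.001,0],[0.045,0,0,0.001,0],[0.087,0,0,0.001,0],[0.087,0,0,0,0],[0.087,0,0,0,0],[0.087,0,0,-0.02,0],[0.087,0,0,-0.05,0],[0.087,0,0,-0.08,0],[0.087,0,0,-0.11,0],[0.087,0,0,-0.13,0],[0.087,0,0,-0.13,0]],
])

```text
time_s: 6.77
tool_pos: [0.482, -0.2859, 0.1809]
tool_rot: [179.5, -0.1, 60.2]
force: [-0.3, -0.4, -0.3]
grip_width: 0.0855
```

```bash
python3 - <<'E'
from h import *
for n in("scene","wrist"):
    c=cam(n); P=c["P"]
    m=(abs(P[...,0]-.48)<.03)&(abs(P[...,1]+.2838)<.03)&(P[...,2]<.08)&(P[...,2]>.06)
    Q=P[m];
    if len(Q)>20: 
        q=Q[Q[:,2]>Q[:,2].max()-.008]; print(n,len(q),q.mean(0).round(4),cv2.minEnclosingCircle(q[:,:2].astype(np.float32)))
        A=np.c_[q[:,:2],np.ones(len(q))]; print("tilt",np.linalg.lstsq(A,q[:,2],rcond=None)[0][:2])
print(go(.5824,.0242,.2,70))
E
```

```text
scene 177 [ 0.4815 -0.2833  0.0701] ((0.47947952151298523, -0.2848379909992218), 0.020459407940506935)
tilt [-0.01641279 -0.01393156]
wrist 1316 [ 0.4812 -0.2842  0.0707] ((0.48093903064727783, -0.28493109345436096), 0.018905675038695335)
tilt [-0.00555473 -0.01677178]
[0.3186, -0.0642, -0.0233, -0.1705]
```

The cap is seated: its top is at 0.070 m, it is centred and has no tilt. Next is the crank.

servo_tool([
  [[0.087,0.04,-0.008,-0.023,-0.02],[0.087,0.08,-0.016,-0.023,-0.04],[0.087,0.12,-0.024,-0.023,-0.06],[0.087,0.16,-0.032,-0.023,-0.09],[0.087,0.2,-0.04,-0.023,-0.11],[0.087,0.24,-0.048,-0.023,-0.14],[0.087,0.28,-0.056,-0.023,-0.17],[0.087,0.31,-0.062,-0.023,-0.17],[0.087,0.319,-0.064,-0.023,-0.17],[0.087,0.319,-0.064,-0.023,-0.17],[0.087,0.319,-0.064,-0.023,-0.17],[0.087,0.319,-0.064,-0.023,-0.17]],
])

```text
time_s: 7.87
tool_pos: [0.582, 0.0216, 0.1991]
tool_rot: [179.9, 0.1, 69.8]
force: [-0.6, -0.9, 0.2]
grip_width: 0.087
```

```bash
python3 - <<'E'
from h import *
for n in("scene","wrist"):
    c=cam(n); P=c["P"]
    m=(abs(P[...,0]-.582)<.02)&(abs(P[...,1]-.024)<.02)&(P[...,2]<.152)&(P[...,2]>.141); Q=P[m]
    if len(Q)>9: print(n,"handle",len(Q),Q.mean(0).round(4),cv2.minEnclosingCircle(Q[:,:2].astype(np.float32)))
    m=(abs(P[...,0]-.604)<.065)&(abs(P[...,1]-.058)<.065)&(P[...,2]<.1)&(P[...,2]>.09); Q=P[m]
    if len(Q)>9: print(n,"wheel",len(Q),cv2.minEnclosingCircle(Q[:,:2].astype(np.float32)))
print(readout.get_obs()["tool_pos"],go(.582,.0242,.108,70))
E
```

```text
scene handle 84 [0.5842 0.0245 0.147 ] ((0.5831007361412048, 0.024120360612869263), 0.009812690317630768)
scene wheel 1186 ((0.605779767036438, 0.05879906937479973), 0.0538150891661644)
wrist handle 543 [0.5835 0.0248 0.1474] ((0.5830866694450378, 0.023488933220505714), 0.01001980621367693)
wrist wheel 6151 ((0.6058284044265747, 0.059113580733537674), 0.05360697582364082)
[0.58227133 0.02168767 0.19969868] [0.0023, -0.0011, 0.0917, -0.0044]
```

servo_tool([
  [[0.087,0.002,0,0.03,0],[0.087,0.002,0,0.055,0],[0.07,0.002,0,0.075,0],[0.05,0.002,0,0.085,0],[0.03,0.002,0,0.09,0],[0.01,0.002,0,0.09,0],[0.01,0.002,0,0.09,0],[0.01,0.002,0,0.09,0],[0.01,0.002,0,0.09,0],[0.01,0.002,0,0.09,0],[0.01,0.002,0,0.09,0],[0.01,0.002,0,0.09,0]],
], force=25)

```text
time_s: 8.97
tool_pos: [0.5833, 0.0236, 0.1101]
tool_rot: [179.9, -0.0, 69.8]
force: [-0.9, 0.1, 0.0]
grip_width: 0.0288
```

servo_tool([
  [[0.01,0,0,0,0],[0.01,0,0,0,0],[0.01,0,0,0,0],[0.01,0,0,0,0]],
])

```text
time_s: 9.3
tool_pos: [0.583, 0.0238, 0.1101]
tool_rot: [179.9, -0.0, 69.8]
force: [-2.0, 0.1, 2.0]
grip_width: 0.0191
```

```bash
cat >> h.py <<'E'
C=np.array([.6055,.0588]); R=.042; X0=-25.
def ang():
    d=readout.get_obs()["tool_pos"][:2]-C; return np.degrees(np.arctan2(d[1],d[0]))-X0, np.hypot(*d)
def arc(a0,a1,n=12):  # local angles (deg from unit +x), shifts in tool axes at the pose now
    for a in np.linspace(a0,a1,n+1)[1:]:
        t=np.radians(a+X0); g=go(*(C+R*np.array([np.cos(t),np.sin(t)])),.109,70); print(round(a,1),np.round(g,3).tolist())
E
python3 - <<'E'
from h import *
s=readout.get_obs();print(s["tool_pos"],s["grip_width"],ang()); a=ang()[0]%360
arc(a,a-144,9)
E
```

```text
[0.58296595 0.0237983  0.11009763] 0.019113285476697807 (np.float64(-97.77338582953556), np.float64(0.04162814021987865))
246.2 [0.004, -0.011, 0.001, -0.004]
230.2 [0.011, -0.02, 0.001, -0.004]
214.2 [0.02, -0.028, 0.001, -0.004]
198.2 [0.031, -0.032, 0.001, -0.004]
182.2 [0.042, -0.033, 0.001, -0.004]
166.2 [0.054, -0.031, 0.001, -0.004]
150.2 [0.064, -0.026, 0.001, -0.004]
134.2 [0.073, -0.018, 0.001, -0.004]
118.2 [0.079, -0.008, 0.001, -0.004]
```

servo_tool([
  [[0.01,0.004,-0.011,0,0],[0.01,0.011,-0.02,0,0],[0.01,0.02,-0.028,0,0],[0.01,0.031,-0.032,0,0],[0.01,0.042,-0.033,0,0],[0.01,0.054,-0.031,0,0],[0.01,0.064,-0.026,0,0],[0.01,0.073,-0.018,0,0],[0.01,0.079,-0.008,0,0],[0.01,0.079,-0.008,0,0]],
])

```text
time_s: 10.13
tool_pos: [0.6052, 0.1017, 0.1101]
tool_rot: [179.8, -0.0, 69.8]
force: [2.6, -1.8, 1.4]
grip_width: 0.0195
```

```bash
python3 - <<'E'
from h import *
print(ang());arc(ang()[0],-6,10)
E
```

```text
(np.float64(115.34535212378896), np.float64(0.042888908336769324))
103.2 [0.001, 0.009, 0.001, -0.004]
91.1 [0.002, 0.018, 0.001, -0.004]
78.9 [0.0, 0.026, 0.001, -0.004]
66.8 [-0.003, 0.035, 0.001, -0.004]
54.7 [-0.008, 0.042, 0.001, -0.004]
42.5 [-0.014, 0.048, 0.001, -0.004]
30.4 [-0.022, 0.053, 0.001, -0.004]
18.3 [-0.03, 0.056, 0.001, -0.004]
6.1 [-0.039, 0.057, 0.001, -0.004]
-6.0 [-0.048, 0.056, 0.001, -0.004]
```

servo_tool([
  [[0.01,0.001,0.009,0,0],[0.01,0.002,0.018,0,0],[0.01,0.0,0.026,0,0],[0.01,-0.003,0.035,0,0],[0.01,-0.008,0.042,0,0],[0.01,-0.014,0.048,0,0],[0.01,-0.022,0.053,0,0],[0.01,-0.03,0.056,0,0],[0.01,-0.039,0.057,0,0],[0.01,-0.046,0.056,0,0],[0.01,-0.046,0.056,0,0],[0.01,-0.046,0.056,0,0]],
])

```text
time_s: 11.13
tool_pos: [0.6429, 0.0419, 0.1102]
tool_rot: [179.7, -0.3, 69.9]
force: [1.1, 4.4, 0.3]
grip_width: 0.0196
```

```bash
python3 - <<'E'
from h import *
print(ang(),readout.get_obs()["force"])
c=cam("top");b=c["image"];P=c["P"]
m=(abs(P[...,0]-.604)<.065)&(abs(P[...,1]-.058)<.065)&(P[...,2]<.1)&(P[...,2]>.09)
save(cv2.resize(b[110:260,160:360],(800,600)),"t4.png")
E
```

```text
(np.float64(0.6780467161210204), np.float64(0.04104678786922386)) [1.12633785 4.3931927  0.26562556]
```

View pics/t4.png

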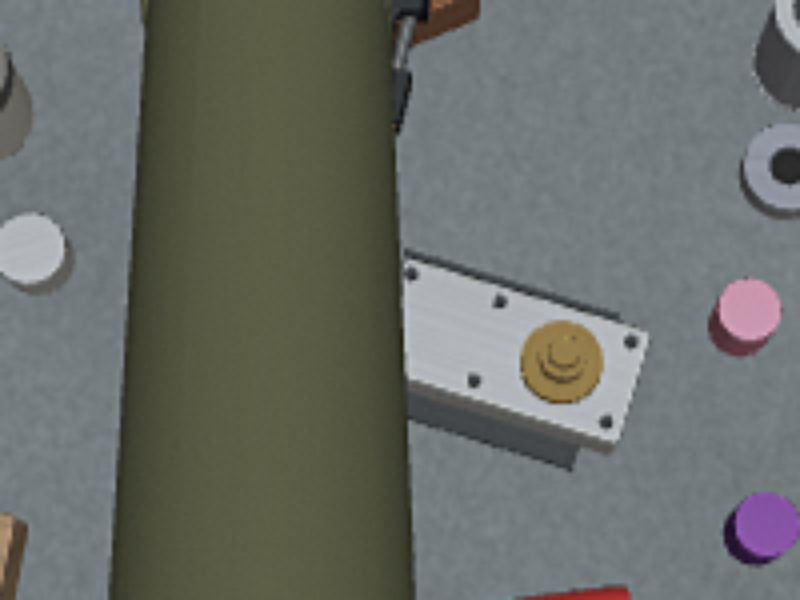

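The arm hides the wheel in this top view. The tool sits at about 0.7° with a resisting force of 4.4 N, so I'll push a little further to be sure of the stop.

servo_tool([
  [[0.01,-0.003,0,0,0],[0.01,-0.006,0,0,0],[0.01,-0.008,-0.0005,0,0],[0.01,-0.008,-0.0005,0,0],[0.01,-0.008,-0.0005,0,0]],
])

```text
time_s: 11.6
tool_pos: [0.6428, 0.0417, 0.1103]
tool_rot: [179.5, -0.8, 70.2]
force: [7.0, 12.1, -3.7]
grip_width: 0.0194
```

```bash
python3 - <<'E'
from h import *
print(ang(),readout.get_obs()["force"])
for n in("scene","wrist"):
    c=cam(n); P=c["P"]; p=readout.get_obs()["tool_pos"]
    m=(abs(P[...,0]-p[0])<.0115)&(abs(P[...,1]-p[1])<.0115)&(P[...,2]<.151)&(P[...,2]>.143); Q=P[m]
    if len(Q)>9: print(n,"handle",len(Q),cv2.minEnclosingCircle(Q[:,:2].astype(np.float32)))
print(go(C[0],C[1],.11,70))
E
```

```text
(np.float64(0.35158428215713045), np.float64(0.04098685485322792)) [ 7.02587394 12.07847072 -3.71901584]
wrist handle 485 ((0.642212450504303, 0.036721691489219666), 0.010572127066552639)
[0.0034, -0.0408, 0.0003, 0.003]
```

It's on the firm stop: 14 N of push gives no motion, and the tool sits where the 0° handle position is expected. Now two turns counter-clockwise.

```bash
python3 -c "
from h import *
arc(0,180)"
```

```text
15.0 [0.011, 0.0, 0.001, 0.003]
30.0 [0.021, -0.003, 0.001, 0.003]
45.0 [0.03, -0.009, 0.001, 0.003]
60.0 [0.038, -0.017, 0.001, 0.003]
75.0 [0.043, -0.026, 0.001, 0.003]
90.0 [0.045, -0.037, 0.001, 0.003]
105.0 [0.045, -0.048, 0.001, 0.003]
120.0 [0.042, -0.058, 0.001, 0.003]
135.0 [0.036, -0.068, 0.001, 0.003]
150.0 [0.028, -0.075, 0.001, 0.003]
165.0 [0.018, -0.08, 0.001, 0.003]
180.0 [0.007, -0.083, 0.001, 0.003]
```

servo_tool([
  [[0.01,0.011,0,0,0],[0.01,0.021,-0.003,0,0],[0.01,0.03,-0.009,0,0],[0.01,0.038,-0.017,0,0],[0.01,0.043,-0.026,0,0],[0.01,0.045,-0.037,0,0],[0.01,0.045,-0.048,0,0],[0.01,0.042,-0.058,0,0],[0.01,0.036,-0.068,0,0],[0.01,0.028,-0.075,0,0],[0.01,0.018,-0.08,0,0],[0.01,0.007,-0.083,0,0]],
])

```text
time_s: 12.7
tool_pos: [0.5668, 0.0779, 0.1102]
tool_rot: [179.4, -1.0, 70.3]
force: [6.2, 0.2, -3.3]
grip_width: 0.0191
```

```bash
python3 -c "
from h import *
print(ang());a=ang()[0]%360
arc(180,360)"
```

```text
(np.float64(178.69395649816954), np.float64(0.04315718543794629))
195.0 [-0.012, 0.002, 0.001, 0.005]
210.0 [-0.022, 0.005, 0.001, 0.005]
225.0 [-0.032, 0.011, 0.001, 0.005]
240.0 [-0.039, 0.019, 0.001, 0.005]
255.0 [-0.044, 0.028, 0.001, 0.005]
270.0 [-0.047, 0.039, 0.001, 0.005]
285.0 [-0.046, 0.05, 0.001, 0.005]
300.0 [-0.043, 0.06, 0.001, 0.005]
315.0 [-0.037, 0.07, 0.001, 0.005]
330.0 [-0.029, 0.077, 0.001, 0.005]
345.0 [-0.02, 0.082, 0.001, 0.005]
360.0 [-0.009, 0.085, 0.001, 0.005]
```

servo_tool([
  [[0.01,-0.012,0.002,0,0],[0.01,-0.022,0.005,0,0],[0.01,-0.032,0.011,0,0],[0.01,-0.039,0.019,0,0],[0.01,-0.044,0.028,0,0],[0.01,-0.047,0.039,0,0],[0.01,-0.046,0.05,0,0],[0.01,-0.043,0.06,0,0],[0.01,-0.037,0.07,0,0],[0.01,-0.029,0.077,0,0],[0.01,-0.02,0.082,0,0],[0.01,-0.009,0.085,0,0]],
])

```text
time_s: 13.7
tool_pos: [0.6419, 0.0396, 0.1101]
tool_rot: [179.8, -0.8, 70.2]
force: [-10.4, 1.5, 6.7]
grip_width: 0.019
```

```bash
python3 -c "
from h import *
print(ang())
arc(0,180)"
```

```text
(np.float64(-2.775002778527515), np.float64(0.04118691647862804))
15.0 [0.013, 0.001, 0.001, 0.004]
30.0 [0.023, -0.003, 0.001, 0.004]
45.0 [0.033, -0.008, 0.001, 0.004]
60.0 [0.04, -0.017, 0.001, 0.004]
75.0 [0.045, -0.026, 0.001, 0.004]
90.0 [0.048, -0.037, 0.001, 0.004]
105.0 [0.047, -0.048, 0.001, 0.004]
120.0 [0.044, -0.058, 0.001, 0.004]
135.0 [0.038, -0.068, 0.001, 0.004]
150.0 [0.03, -0.075, 0.001, 0.004]
165.0 [0.02, -0.08, 0.001, 0.004]
180.0 [0.01, -0.083, 0.001, 0.004]
```

servo_tool([
  [[0.01,0.013,0.001,0,0],[0.01,0.023,-0.003,0,0],[0.01,0.033,-0.008,0,0],[0.01,0.04,-0.017,0,0],[0.01,0.045,-0.026,0,0],[0.01,0.048,-0.037,0,0],[0.01,0.047,-0.048,0,0],[0.01,0.044,-0.058,0,0],[0.01,0.038,-0.068,0,0],[0.01,0.03,-0.075,0,0],[0.01,0.02,-0.08,0,0],[0.01,0.01,-0.083,0,0]],
])

```text
time_s: 14.7
tool_pos: [0.5669, 0.078, 0.1102]
tool_rot: [179.8, -0.9, 70.3]
force: [6.7, 0.2, -3.3]
grip_width: 0.0194
```

```bash
python3 -c "
from h import *
print(ang())
arc(180,360,11)"
```

```text
(np.float64(178.55535279826285), np.float64(0.04314329927261624))
196.4 [-0.013, 0.002, 0.001, 0.006]
212.7 [-0.024, 0.006, 0.001, 0.006]
229.1 [-0.034, 0.012, 0.001, 0.006]
245.5 [-0.042, 0.022, 0.001, 0.006]
261.8 [-0.046, 0.033, 0.001, 0.006]
278.2 [-0.047, 0.045, 0.001, 0.006]
294.5 [-0.045, 0.057, 0.001, 0.006]
310.9 [-0.039, 0.067, 0.001, 0.006]
327.3 [-0.031, 0.076, 0.001, 0.006]
343.6 [-0.021, 0.082, 0.001, 0.006]
360.0 [-0.009, 0.085, 0.001, 0.006]
```

servo_tool([
  [[0.01,-0.013,0.002,0,0],[0.01,-0.024,0.006,0,0],[0.01,-0.034,0.012,0,0],[0.01,-0.042,0.022,0,0],[0.01,-0.046,0.033,0,0],[0.01,-0.047,0.045,0,0],[0.01,-0.045,0.057,0,0],[0.01,-0.039,0.067,0,0],[0.01,-0.031,0.076,0,0],[0.01,-0.021,0.082,0,0],[0.01,-0.008,0.085,0,0],[0.01,-0.008,0.085,0,0]],
])

```text
time_s: 15.7
tool_pos: [0.6436, 0.0435, 0.1101]
tool_rot: [-180.0, -0.9, 70.4]
force: [-4.1, 3.6, 4.7]
grip_width: 0.0196
```

servo_tool([
  [[0.01,0,0,0,0],[0.01,0,0,0,0],[0.01,0,0,0,0],[0.01,0,0,0,0]],
])

```text
time_s: 16.03
tool_pos: [0.6434, 0.0429, 0.1101]
tool_rot: [-179.9, -0.9, 70.4]
force: [-1.8, 2.7, 2.9]
grip_width: 0.0196
```

```bash
python3 - <<'E'
from h import *
s=readout.get_obs();print(ang(),s["force"].round(1),s["grip_width"],s["joint_velocities"].round(2))
c=cam("wrist");w=c;a=cam("scene");P=a["P"]
m=(abs(P[...,0]-.48)<.03)&(abs(P[...,1]+.2838)<.03)&(P[...,2]<.08)&(P[...,2]>.062);q=P[m];print("cap",q.mean(0),cv2.minEnclosingCircle(q[:,:2].astype(np.float32)))
save(np.hstack([cv2.resize(a["image"][100:280,140:340],(444,400)),cv2.resize(c["image"][130:420,100:460],(356,400))]),"f.png")
np.savez("f.npz",w=w["P"],wi=w["image"])
E
```

```text
(np.float64(2.2646175506384445), np.float64(0.04106524112300051)) [-1.8  2.7  2.9] 0.019612162330351877 [-0.15 -0.01  0.16  0.11  0.18 -0.13 -0.14]
cap [ 0.482494   -0.28254487  0.06967861] ((0.4805856943130493, -0.28437185287475586), 0.020259464159607887)
```

View pics/f.png

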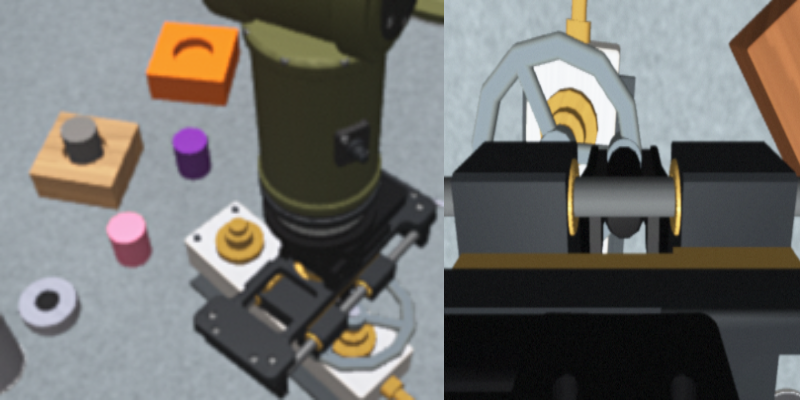

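The cap is seated at (80,140) and the handle is between the fingers at (625,180). One measured check of the handle for slip in the grip.

```bash
python3 - <<'E'
from h import *
d=np.load("f.npz");P=d["w"]
s=readout.get_obs();p=s["tool_pos"];a=np.radians(s["tool_rot"][2])
ex=np.array([np.cos(a),np.sin(a)]);ey=np.array([np.sin(a),-np.cos(a)])
D=P[...,:2]-p[:2]; lx=D@ex; ly=D@ey; z=P[...,2]
for z0,z1 in((.1,.12),(.12,.135),(.135,.143),(.1445,.15)):
    m=(abs(ly)<.009)&(abs(lx)<.025)&(z>z0)&(z<z1)
    if m.sum(): print(z0,m.sum(),"x",np.percentile(lx[m],[1,50,99]).round(4),"y",np.percentile(ly[m],[1,99]).round(4),np.nonzero(m)[0].min(),np.nonzero(m)[0].max(),d["wi"][m].mean(0).round())
print(s["joint_velocities"].round(2),s["force"])
E
```

```text
0.1 291 x [0.0023 0.0081 0.0101] y [-0.0087  0.0087] 236 255 [23. 24. 26.]
0.12 346 x [0.0041 0.0085 0.0101] y [-0.0089  0.0085] 243 257 [12. 11. 12.]
0.135 36 x [-0.0088  0.0091  0.01  ] y [-0.0088  0.005 ] 254 291 [16. 16. 17.]
0.1445 484 x [-0.0083 -0.0038 -0.0005] y [-0.0081  0.0086] 287 304 [49. 50. 51.]
[-0.05 -0.11 -0.04  0.06  0.14 -0.19  0.  ] [-3.13890343  2.26903573  3.33939159]
```

```bash
python3 -c "
from h import *
print(env.sign_off())"
```

```text
the job is handed in; nothing more can be done
None
```

The job is done and handed in at about 16 s of the 70 s allowed; the interface gives no verdict.

- **Cap:** I lifted the grey cap off the nozzle, set it in the pine block's recess and let go. Its top measured 0.070 m, within about 1 mm of the recess centre. The tilt was under 0.02 rad when last checked, just after release; its position was unchanged at the end.
- **Valve closing:** I cranked the wheel clockwise about 262° to its stop. About 14 N of push gave no further motion, and the tool was within 0.4° of the expected closed position.
- **Backing off:** I turned it back counter-clockwise by two full turns. It ended about 2° past two turns, against the 15° allowed. This comes from the tool position.
- **Grip:** The fingers still hold the crank handle at the 25 N setting, with a 19.6 mm opening. The last depth check showed the handle centred between the fingers, with no slip.

**Disagreement:** At the stop, one wrist-camera estimate put the handle about 5 mm from the tool. It probably picked up finger pixels, and the final check did not repeat it. I did not re-measure the bystanders at the end; the arm did not come near them.

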